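Set and lock the trim angle of the brush jig

ROBOT

A 6-joint arm with a two-finger parallel gripper is mounted at the origin on a cart in front of the work surface, level with it; the furniture and walls round the work are solid. World frame = base frame: x ahead of the robot, y to its left, z up, the work surface at z = 0. Lengths are in m, angles in rad, forces in N, time in s.
With the tool pointing down it reaches from about 0.325 to 0.9 m from the base axis. Payload 6.1 kg.
Tool frame: the origin (TCP) lies midway between the tips of the shut fingers; the grasp point (between the pads) lies env.tcp_to_grasp behind it (env.tcp_to_grasp is the distance from the TCP to the grasp point, in m); z points along the fingers, y is the line along which they close (so a half turn about z gives the same grasp; the last joint's range is limited). The gripper opens to 87 mm and grips with 3 to 60 N. Pads are 19 mm wide; open, the fingers measure 117 mm over their backs; the gripper's body (75 mm by 190 mm) begins 51 mm behind the grasp point.
Start: joints at [0.992, 0.22, 1.526, -0, 1.395, -0.126], TCP at [0.273, 0.562, 0.223] pointing down, gripper open.
Joint ranges: [-2.98, 2.98], [-0.91, 2.08], [0.09, 2.57], [-1.24, 4.39], [0.2, 2.65], [-2.68, 2.68]. Speed limits (rad/s): [2.57, 2.57, 3.01, 3.14, 3.14, 3.14].

INTERFACE

Orientations are given as [roll, pitch, yaw] about the fixed x, y, z axes, in that order (R = Rz(yaw) Ry(pitch) Rx(roll)).
In Python, from cell import env gives the robot as it stands. Calls block until the motion is done:
- env.move_ptp(position, orientation): joint-space move of the TCP to a pose.
- env.move_l(position, rotation=None, max_speed=0.15, force_limit=None): straight line of the TCP; rotation=None keeps the orientation; max_speed is the mean speed in m/s. With force_limit (N) it stops when the force on the tool has changed by that much, and returns True; else False.
- env.set_joints(angles): joint-space move.
- env.command_gripper(opening): opening from 0.0 (shut) to 1.0 (fully open); the grip force is fixed at half the most; returns when the fingers have stopped.
- env.hold(seconds).
- env.solve_ik(position, orientation): joint angles nearest the present ones, or None.
- env.grab_frame(name): name is "side" or "top"; returns a dict with "color" (480x640x3 uint8, red, green, blue), "intrinsics" (3x3 intrinsics, pixels), "R" (3x3) and "t" (3): a world point X has camera coordinates R X + t. Camera axes: x right, y down, z forward; pixel columns grow to the right and rows downward; lengths in m; the calibration is good to about 2 mm. A picture is of the moment at which its call begins. There is no depth.
A pose or a line that the arm cannot do raises env.IKError and nothing moves.
- env.hand_in(): hands the job in; it is judged then, once.
Trained networks look in a picture, given as the dict that the camera call returned (one of the last four; its "shot" number tells which), for a name from the list of things; names that differ only in an ending like _2 or _b are one class to them, and where a whole thing is asked for, a point or a joint stands for the part that bears it (a point fixed in the world has none). Each returns a list of dicts, best first, with "confidence" (0 to 1); they miss things now and then, are a little off and sometimes report something else, mostly with a low value. They report only what shows in the picture. A call takes as long as a camera call.
- env.search_frame(picture, name): "centre" ([x, y, z] in m, in the coordinates of the camera as it stood for that picture, good to about 4 mm: the middle of the surface that is visible of it).
- env.place_of(picture, name): "centre" ([x, y, z] in m, in the coordinates of the camera as it stood for that picture, good to about 4 mm: a listed point, or the origin of a listed thing).
Readings, each from a call of its own:
- env.read_time(): time.
- env.read_joints(): joint angles.
- env.read_qd(): joint speeds.
- env.read_tau(): joint torques, N m.
- env.read_tool_pos(): TCP position.
- env.read_ee_rot(): TCP orientation.
- env.read_ft_force(): force on the tool from outside, world axes, zero at the start.
- env.read_torque(): the same for the moment, N m.
- env.read_gripper_width(): opening from 0.0 (shut) to 1.0 (fully open).
- env.read_grip_force(): force on a finger pad.
Only numpy, scipy, OpenCV 4.12 (cv2) and the standard library are available. Lean on these libraries where they do the work, as an engineer would, in place of code of your own. Each camera call takes 0.05 s, during which the arm holds its last target. There are 200 camera calls.

TASK

The next brushes are trimmed at a slant: on the green trimming jig, slacken the red-handled clamp until the dial is free, turn the dial by its black knob until the scale reads 30 degrees at the index line (30 is the first long black mark after the red zero mark), then tighten the clamp by feel until it holds the dial firmly, without forcing it, the setting still at 30. Leave the other things on the worktop where they are.

Things in the scene. Friction and masses are not known exactly. Their poses are not given: they have to be found in the camera images.
- jig: Fixed green trimming jig: foot 185 x 160 mm, on it a bed 206 x 200 mm sloping 25 degrees, low edge towards the robot. Origin on the worktop under the dial's pivot; x away from the robot (up the slope), y left, z up. Bed normal here: (-sin 25, 0, cos 25); dial, knob and clamp screw turn about axes along it. The pivot meets the bed surface 84 mm above the origin.
- dial (a joint): What the scale reads at the index line, rad (30 degrees = 0.524). White-rimmed dial, 160 mm diameter, face 12 mm above the bed. Grows as the dial is turned counter-clockwise, looking down on it; travel 0 to 180 degrees. Marks every 5 degrees, longer every 10, longest every 30, zero thick and red; values increase clockwise round the rim. Unclamped it turns at 0.25 N m and stays put.
- knob_grip (a point): Middle of the round black knob on the pivot, 32 mm above the dial's face. Knob 44 mm diameter, 28 mm high (18 to 46 mm above the face, on a 28 mm neck). z along the pivot out of the bed, 25 degrees off vertical, so the tool must be tilted to grip and turn it; x, y turn with the dial. Brass rails on the dial, 35 to 52 mm from the pivot, stand 8 mm above the face.
- index_line (a point): Inner end of the black index line, on the small aluminium plate at the low edge of the bed, 83 mm from the pivot. Fixed; x up the slope, y left, z out of the bed.
- clamp (a joint): Swing of the clamp's crank lever, rad, 0 to 1.9. 0: slack, pointing up the slope; grows as it is pulled clockwise (seen from above) towards the robot, which tightens; at 0.95 it points right. Where it bites varies, 0.55 to 1.1; below that it swings at 3 N at the grip, past it the pull rises 1.4 N per 0.1 rad: 6 to 7 N is firm (40 N on the dial), over 11 N forces it. Stays where left.
- clamp_grip (a point): Middle of the red upright grip at the end of the clamp lever: a round pin 16 mm in diameter, parallel to the bed's normal, 70 mm from the clamp axis, its free upper part 30 mm high (from 13 mm below this point to 17 mm above); the lever bar below it is 9 mm thick. Moves with the lever and sinks 5 mm per rad as it screws down.
- clamp_axis (a point): Fixed point on the axis of the clamp screw, 62 mm above the bed surface (the height of clamp_grip when slack), 70 mm to the right of the dial's pivot. z along the bed's normal, x up the slope, y left. The green bridge that carries the screw stands 31 mm above the bed and reaches from 62 to 100 mm right of the pivot, 34 mm wide; the lever's hub rises to 53 mm above the bed.
- clamp_foot: Steel foot of the clamp screw, under the bridge, which presses on the dial's rim when the clamp is tight. Origin at its lowest point.
- dial_plate: The dial's plate, 160 mm in diameter; origin on the pivot at its face, z out of the bed, turns with the dial.
- tin_can: Bare tin can, 73 mm in diameter, 85 mm high, loose beside the jig. Leave it.
- oil_can: Small pump oil can with a bent spout, 62 mm body, 147 mm high, loose left of the jig. Leave it.
- brush_08: Flat paint brush with black handle, 132 mm long, lying left of the jig. Leave it.
- height_gauge: Stepped beech gauge block, 50 x 90 x 47 mm, loose. Leave it.
- bristle_comb: Steel-toothed comb with beech handle, 134 mm long, 13 mm high, loose. Leave it.
- ferrule_box: Fixed beech box to the right of the jig, 150 x 200 mm, 85 mm high; its lid stands open on the robot's side, rising to 245 mm above the worktop. Keep clear of it.

How it is judged:
By the outcome, as a careful person would: the job done as asked, in the order asked, and still so for the second after the job is handed in, with the robot touching nothing.
It also fails if it takes over 67 s, if anything falls off the work surface, if the arm or the gripper's body presses on something with over 40 N, if the wrist force passes 120 N, or if a joint passes its speed limit or range.

## Working session

There is one attempt and no reset: what is moved stays moved. The work goes in short steps, each a Python script; the robot and the scene stay as the last script left them, time stands still between calls to the robot, and variables do not carry over. Pictures are saved under pics/ and viewed, at most 10 in all, crops included, and the job is handed in when it is done.

```bash
mkdir -p pics; ls; python3 - <<'E'
from cell import env
import numpy as np, cv2
print(env.read_time(), env.tcp_to_grasp, env.read_ee_rot(), env.read_gripper_width())
for c in ["top","side"]:
    f=env.grab_frame(c); R=np.array(f["R"]);t=np.array(f["t"])
    cv2.imwrite(f"pics/{c}1.png",f["color"][:,:,::-1])
    print(c,'cam at',-R.T@t)
    for n in ["jig","knob_grip","index_line","clamp_grip","clamp_axis","dial_plate","ferrule_box","tin_can"]:
        for r in env.place_of(f,n)[:1]:
            print(n,np.round(R.T@(np.array(r["centre"])-t),4),round(r["confidence"],2))
print(env.read_time())
E
```

```text
pics
0.0 0.0187 [-3.13966544e+00 -2.69388078e-04  2.68877531e+00] 0.9977635438948955
top cam at [0.29375034 0.02804559 1.34829575]
jig [ 0.6128  0.0801 -0.0009] 0.83
knob_grip [0.5944 0.0786 0.1185] 0.96
index_line [0.5311 0.073  0.0628] 0.66
clamp_grip [ 0.5782 -0.0615  0.1292] 0.79
clamp_axis [0.5906 0.0107 0.1419] 0.7
tin_can [ 0.6283  0.2742 -0.0023] 0.64
side cam at [ 0.36275863 -0.89182915  0.63571344]
jig [0.6079 0.081  0.0007] 0.79
knob_grip [0.5915 0.081  0.1247] 0.98
index_line [0.5326 0.078  0.064 ] 0.8
clamp_grip [ 0.5723 -0.0563  0.1279] 0.48
clamp_axis [0.5868 0.0072 0.1395] 0.83
dial_plate [0.5319 0.0773 0.0622] 0.37
ferrule_box [0.5306 0.075  0.0596] 0.71
0.9
```

View pics/top1.png

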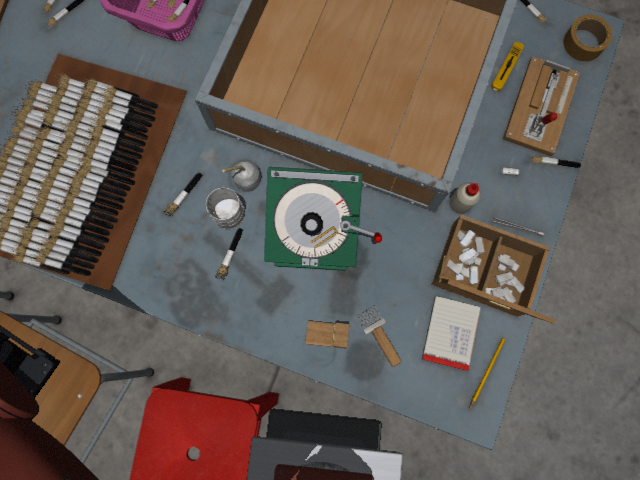

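View pics/side1.png

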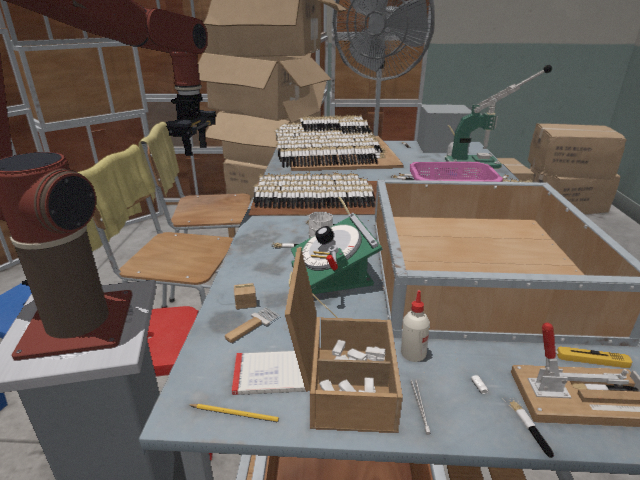

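```bash
cat > h.py <<'E'
from cell import env
import numpy as np, cv2
from scipy.optimize import least_squares
from scipy.spatial.transform import Rotation as Ro
S,C=np.sin(np.radians(25)),np.cos(np.radians(25))
def frame(p):  # p=x,y,yaw -> bed rotation, pivot point at bed surface
    Rz=Ro.from_euler('z',p[2]).as_matrix()
    B=Rz@np.array([[C,0,-S],[0,1,0],[S,0,C]])
    return B,np.array([p[0],p[1],0.084])
def bed(p,q): B,o=frame(p); return o+B@np.asarray(q,float)
def proj(f,X):
    X=np.atleast_2d(X); c=X@np.array(f["R"]).T+np.array(f["t"]); u=c@np.array(f["intrinsics"]).T
    return u[:,:2]/u[:,2:]
def places(f,names):
    R=np.array(f["R"]);t=np.array(f["t"]);o={}
    for n in names:
        r=env.place_of(f,n)
        if r and r[0]["confidence"]>.5: o[n]=R.T@(np.array(r[0]["centre"])-t)
    return o
def rect(f,p,h,half=.13,n=600):  # rectified bed view: up=up slope, right=right
    q=np.float32([[half,half,h],[half,-half,h],[-half,-half,h],[-half,half,h]])
    src=np.float32([proj(f,bed(p,a))[0] for a in q])
    M=cv2.getPerspectiveTransform(src,np.float32([[0,0],[n,0],[n,n],[0,n]]))
    return cv2.warpPerspective(f["color"][:,:,::-1].copy(),M,(n,n),flags=cv2.INTER_CUBIC)
E
cat > a.py <<'E'
from h import *
import json
Q={"knob_grip":(0,0,.044),"index_line":(-.083,0,.012),"clamp_axis":(0,-.07,.062)}
P=[];G=[]
fs={}
for k in range(3):
    for c in ["top","side"]:
        f=env.grab_frame(c); fs[c]=f; d=places(f,list(Q)+["clamp_grip","jig"])
        for n in d:
            if n=="clamp_grip": G.append(d[n])
            elif n=="jig": P.append(((0,0,None),d[n]))
            else: P.append((Q[n],d[n]))
def res(p):
    r=[]
    for q,m in P:
        r+=list(((np.array([p[0],p[1],0]) if q[2] is None else bed(p,q))-m))
    return np.array(r)
s=least_squares(res,[.61,.08,.05],loss='soft_l1',f_scale=.004)
p=s.x; print(p, np.round(res(p).reshape(-1,3)*1e3,1))
B,o=frame(p)
print(np.round([B.T@(g-o) for g in G],4), env.read_time())
json.dump(list(p),open("p.json","w"))
a=rect(fs["top"],p,.012)
cv2.circle(a,(300,300),int(80/260*600),(255,0,0),1); 
cv2.imwrite("pics/rect1.png",a)
E
python3 a.py
```

```text
[0.61156761 0.079821   0.06308502] [[-2.1 -1.5  3.2]
 [ 0.3  5.2 -1.4]
 [-0.3 -0.   2.4]
 [-0.8 -1.   0.4]
 [-1.1 -1.8 -1.4]
 [ 4.2 -0.5 -1.4]
 [ 5.3  2.4  0.2]
 [ 2.8 -1.4  0.5]
 [-3.   0.   3.6]
 [-0.1  2.2 -1.2]
 [-0.3 -1.  -2. ]
 [-3.9 -0.9 -0. ]
 [ 1.4 -1.7 -3.1]
 [ 4.8  0.8 -0.9]
 [-1.9 -1.3  4.6]
 [-2.2  2.7 -2.3]
 [-3.  -1.6  0.7]
 [-2.5 -3.6 -6. ]
 [-0.5  1.1 -0.5]
 [ 3.7  2.6 -0.9]
 [ 3.   1.5 -1.3]]
[[-0.0177 -0.1373  0.0569]
 [-0.0242 -0.1346  0.0603]
 [-0.0191 -0.1356  0.0578]
 [-0.2505 -0.1559  0.0275]
 [-0.2475 -0.1578  0.0265]] 2.7
```

View pics/rect1.png

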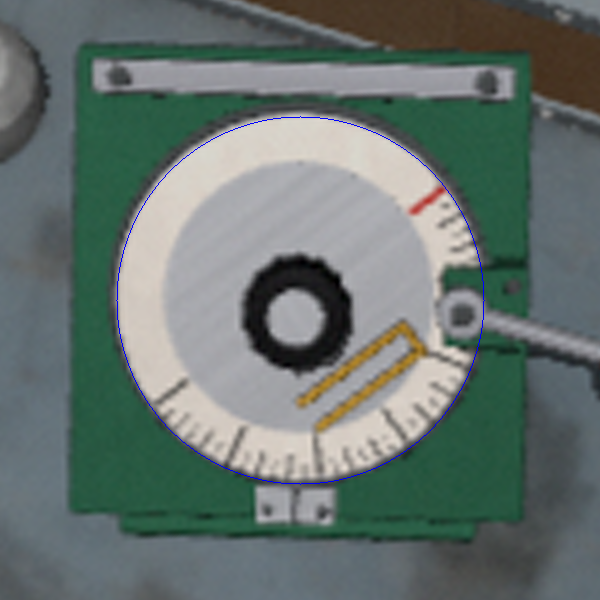

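```bash
cat >> h.py <<'E'
import json
try: P=np.array(json.load(open("p.json")))
except Exception: P=None
def rot(phi):  # tool z = -bed normal, tool y in bed plane at angle phi (from up-slope, ccw seen from above)
    B,o=frame(P); y=np.array([np.cos(phi),np.sin(phi),0]); z=np.array([0,0,-1.]); x=np.cross(y,z)
    return Ro.from_matrix(B@np.column_stack([x,y,z]))
def rpy(phi): return rot(phi).as_euler('xyz')
AX=np.array([0,-.07,.062])
def lev(th,dz=-.008,r=.07):  # TCP at lever angle th
    b=.95-th   # angle above "right", ccw
    return bed(P,AX+[r*np.sin(b),-r*np.cos(b),-.005*th+dz]), .95-th   # phi: tangent direction (pointing ccw / slacken)
E
python3 - <<'E'
import json
from h import *
p=[0.6112,0.0795,0.043]; json.dump(p,open("p.json","w"))
import h; h.P=np.array(p)
f=env.grab_frame("top"); R=np.array(f["R"]);t=np.array(f["t"]);K=np.array(f["intrinsics"])
c=-R.T@t
def at(u,v,z):
    d=R.T@np.linalg.inv(K)@[u,v,1]; return np.round(c+d*(z-c[2])/d[2],3)
print("box/lid",at(437,278,.085),at(552,320,.245),at(458,218,.085),at(548,248,.085),at(437,278,.245))
print("grip red ball top",at(378,238,.135), "pred th=1.2",lev(1.2)[0],"1.1",lev(1.1)[0])
for th in (1.2,.2):
  for k in (0,np.pi):
    q,ph=lev(th); s=env.solve_ik(q,rpy(ph+k)); print("lev",th,k,None if s is None else np.round(s,2))
q=bed(P,(0,0,.012+.036-.0187))
for d in range(-180,181,20):
    s=env.solve_ik(q,rpy(np.radians(d))); print(d,None if s is None else np.round(s,2))
print(env.read_time())
E
```

```text
box/lid [ 0.515 -0.193  0.085] [ 0.432 -0.376  0.245] [ 0.649 -0.229  0.085] [ 0.603 -0.422  0.085] [ 0.487 -0.165  0.245]
grip red ball top [ 0.575 -0.059  0.135] pred th=1.2 [ 0.58117649 -0.05974319  0.12018375] 1.1 [ 0.58723449 -0.06087393  0.12353506]
lev 1.2 0 [-0.33 -0.08  2.11  0.24  0.71 -0.27]
lev 1.2 3.141592653589793 None
lev 0.2 0 [-0.25  0.01  1.96  0.18  0.76 -1.15]
lev 0.2 3.141592653589793 [-0.25  0.01  1.96  0.18  0.76  1.99]
-180 None
-160 None
-140 [-0.01 -0.02  2.07  0.04  0.65  2.36]
-120 [-0.01 -0.02  2.07  0.04  0.65  2.01]
-100 [-0.01 -0.02  2.07  0.04  0.65  1.66]
-80 [-0.01 -0.02  2.07  0.04  0.65  1.31]
-60 [-0.01 -0.02  2.07  0.04  0.65  0.97]
-40 [-0.01 -0.02  2.07  0.04  0.65  0.62]
-20 [-0.01 -0.02  2.07  0.04  0.65  0.27]
0 [-0.01 -0.02  2.07  0.04  0.65 -0.08]
20 [-0.01 -0.02  2.07  0.04  0.65 -0.43]
40 [-0.01 -0.02  2.07  0.04  0.65 -0.78]
60 [-0.01 -0.02  2.07  0.04  0.65 -1.13]
80 [-0.01 -0.02  2.07  0.04  0.65 -1.48]
100 [-0.01 -0.02  2.07  0.04  0.65 -1.83]
120 [-0.01 -0.02  2.07  0.04  0.65 -2.18]
140 [-0.01 -0.02  2.07  0.04  0.65 -2.52]
160 None
180 None
2.75
```

```bash
python3 - <<'E'
from h import *
n=frame(P)[0][:,2]
q,ph=lev(1.25)
env.command_gripper(30/87)
env.move_ptp(q+.07*n,rpy(ph)); print(env.read_time(), env.read_ft_force())
print(env.move_l(q+.03*n,max_speed=.1), env.read_gripper_width(), env.read_time())
f=env.grab_frame("side"); cv2.imwrite("pics/s2.png",cv2.resize(f["color"][180:330,230:430,::-1],None,fx=3,fy=3))
print(places(f,["clamp_grip"]),q)
E
```

```text
6.3167 [-0.12899782  0.26367197  0.28614969]
False 0.34106492075522077 6.8667
{'clamp_grip': array([ 0.57350196, -0.05685821,  0.12944988])} [ 0.57819145 -0.05892043  0.11853374]
```

View pics/s2.png

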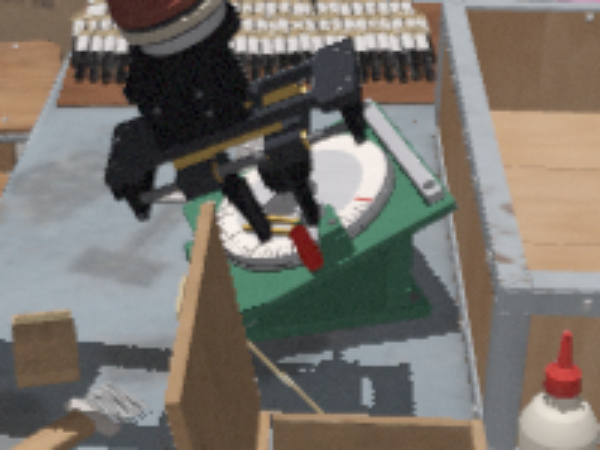

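The picture shows the fingertips at about (265,238) and (318,222), with the red pin's top at (295,230) between them. The lid is clear, so I'll descend and slacken.

```bash
python3 - <<'E'
from h import *
B=frame(P)[0]
q,ph=lev(1.25)
hit=env.move_l(q,max_speed=.08,force_limit=6); print(hit,env.read_tool_pos()-q,env.read_time())
if not hit:
    for th in np.linspace(1.1,.3,6):
        q,ph=lev(th); env.move_l(q,rpy(ph),max_speed=.05)
        print(round(th,2),np.round(B.T@env.read_ft_force(),1),env.read_time())
E
```

```text
False [-8.42221386e-05  3.07929863e-05 -6.79321770e-05] 7.4917
1.1 [-0.6  0.2  0.5] 7.85
0.94 [-0.3  0.2  0.5] 8.225
0.78 [-1.3 -0.2 -0.7] 8.6
0.62 [-1.3 -1.2 -0.8] 8.975
0.46 [-1.8 -1.1 -1.3] 9.35
0.3 [-1.2 -1.7 -1. ] 9.725
```

```bash
python3 - <<'E'
from h import *
B=frame(P)[0]; n=B[:,2]
q,ph=lev(.36); env.move_l(q,rpy(ph),max_speed=.05)
env.move_l(q+.075*n,max_speed=.15)
f=env.grab_frame("side")
for a in places(f,["clamp_grip"]).values(): print(B.T@(a-frame(P)[1])-AX)
k=bed(P,(0,0,.012+.036-.0187)); ph=np.radians(50)
env.command_gripper(62/87)
env.move_ptp(k+.07*n,rpy(ph)); print(env.read_joints(),env.read_time())
print(env.move_l(k,max_speed=.08,force_limit=8),env.read_tool_pos()-k)
f0=env.read_ft_force()
env.command_gripper(0); print(env.read_gripper_width()*87,env.read_grip_force(),f0,env.read_ft_force(),env.read_time())
E
```

```text
[ 0.0297938  -0.05850326  0.00014445]
[-0.01582046 -0.18582943  2.09437644  0.03533736  0.7972998  -0.95168373] 12.1667
False [ 3.19676063e-04 -6.98540856e-05  5.03748574e-04]
43.50262339147971 30.003715753555298 [-0.757815    0.61639054 -0.43748103] [ 2.27978315  5.2628032  -0.26968013] 13.675
```

```bash
python3 - <<'E'
from h import *
B=frame(P)[0]; k=bed(P,(0,0,.012+.036-.0187))
for d in (40,20,-5,-30,-47.5):
    s=env.solve_ik(k,rpy(np.radians(d))); env.set_joints(s)
    print(d,np.round(B.T@env.read_torque(),2),np.round(B.T@env.read_ft_force(),1),env.read_time())
f=env.grab_frame("top")
cv2.imwrite("pics/r3.png",rect(f,P,.012))
E
```

```text
40 [ 1.03 -0.01  0.12] [0.2 6.9 1.4] 13.9667
20 [ 0.79  0.05 -0.05] [0.9 4.  4.6] 14.3917
-5 [ 0.03  0.36 -0.16] [-0.8  0.7  8.2] 14.8917
-30 [-0.47  1.01 -0.13] [-4.8 -2.4 13.7] 15.3917
-47.5 [ 0.36  1.1  -0.01] [-3.9  0.7 12.1] 15.7833
```

View pics/r3.png

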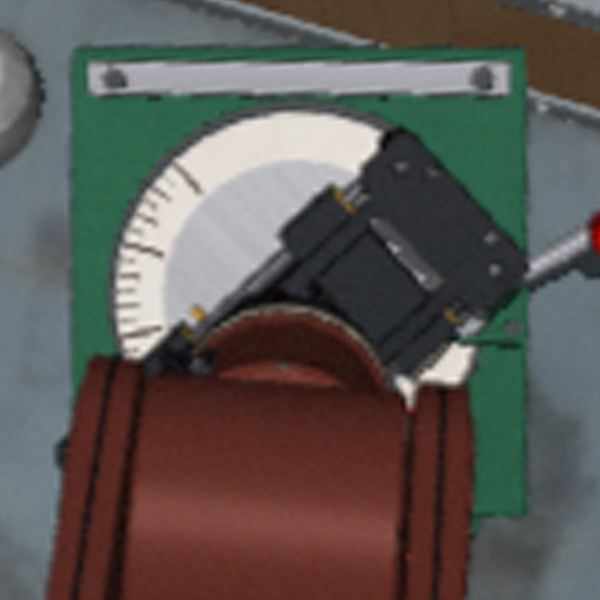

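The 180, 150 and 120 marks are at roughly (188,177), (157,252) and (160,330). That puts the scale at about 42 degrees, so the knob slipped slightly. I'll turn it about 12 degrees more, retreat and measure finely.

```bash
cat >> h.py <<'E'
def read_dial(f,cover=(),n=1200,half=.13):
    im=rect(f,P,.012,half,n).astype(np.float32); g=cv2.cvtColor(im,cv2.COLOR_BGR2GRAY); s=n/2/half
    def polar(cx,cy,r0,r1,ang):
        rr=np.linspace(r0,r1,12)[:,None]; a=np.radians(ang)[None]
        return cv2.remap(g,np.float32(n/2+cx*s+rr*s*np.sin(a)),np.float32(n/2+cy*s-rr*s*np.cos(a)),cv2.INTER_LINEAR).mean(0)
    A=np.arange(0,360,.25); k=np.arange(0,181,5)
    w=np.where(k%30==0,2.,np.where(k%10==0,1.5,1.)); w[0]=2
    ok=np.ones(len(A),bool)
    for a,b in list(cover): ok&=~((A>=a)&(A<=b))
    best=None
    for cx in np.arange(-.003,.0031,.0005):
        for cy in np.arange(-.003,.0031,.0005):
            d=polar(cx,cy,.064,.077,A)
            m=d.copy(); m[~ok]=np.median(d[ok]); bg=cv2.blur(np.tile(m,3)[None],(49,1))[0][len(A):2*len(A)]
            e=np.clip(bg-d,-20,60)*ok
            t=np.zeros(len(A))
            for kk,ww in zip(k,w): t+=ww*np.exp(-.5*((A-kk)/.9)**2)
            t-=t.mean()
            c=np.fft.ifft(np.fft.fft(e)*np.conj(np.fft.fft(t))).real/np.linalg.norm(e)
            i=c.argmax()
            if best is None or c[i]>best[0]: best=(c[i],A[i],cx,cy)
    _,z,cx,cy=best
    a=np.arange(172,188,.1); pr=polar(cx,cy,.085,.094,a); i=pr.argmin()
    dk=np.clip(np.median(pr)-pr,0,None)*(abs(a-a[i])<1.5); ix=(a*dk).sum()/dk.sum()
    return dict(zero=z,index=ix,reading=(ix-z)%360,reading180=(180-z)%360,c=(cx*1e3,cy*1e3),score=best[0])
E
python3 - <<'E'
from h import *
B=frame(P)[0]; n=B[:,2]; k=bed(P,(0,0,.012+.036-.0187))
env.set_joints(env.solve_ik(k,rpy(np.radians(-59.5))))
print(np.round(B.T@env.read_torque(),2),np.round(B.T@env.read_ft_force(),1))
env.command_gripper(62/87); env.move_l(k+.07*n,max_speed=.15)
q,ph=lev(.5); env.move_ptp(q+.10*n+np.array([-.12,-.03,.06]),rpy(ph)); print(env.read_time())
f=env.grab_frame("top"); a=rect(f,P,.012); cv2.imwrite("pics/r4.png",a)
print(read_dial(f,[(80,110)]))
E
```

```text
[0.93 0.91 0.02] [-2.5  4.9 10. ]
19.1833
{'zero': np.float64(145.25), 'index': np.float64(180.05917748456523), 'reading': np.float64(34.809177484565225), 'reading180': np.float64(34.75), 'c': (np.float64(-1.0), np.float64(-2.0)), 'score': np.float64(10.475708527168065)}
```

View pics/r4.png

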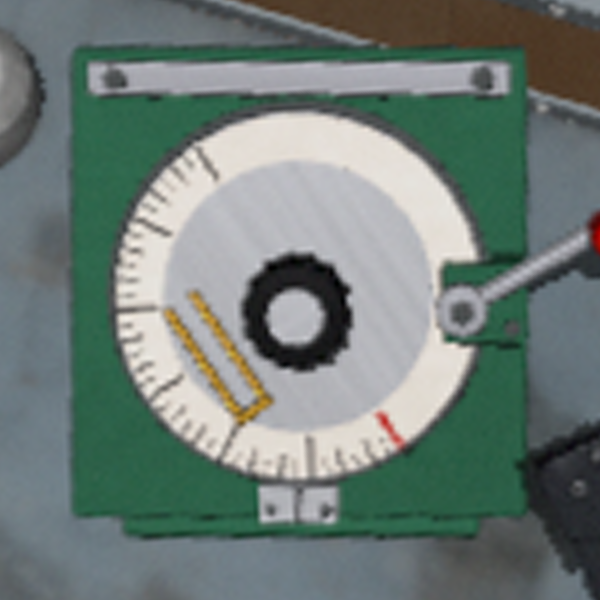

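The picture shows the 30 mark at (311,455) and the index at (299,500), so the scale reads about 34.8. I'll regrip and correct in a closed loop on the visible left sector.

```bash
sed -i 's/def read_dial(f,cover=(),n=1200,half=.13):/def read_dial(f,cover=(),n=1200,half=.13,fix=None):/; s/for cx in np.arange(-.003,.0031,.0005):/for cx in (np.arange(-.003,.0031,.0005) if fix is None else [fix[0]]):/; s/for cy in np.arange(-.003,.0031,.0005):/for cy in (np.arange(-.003,.0031,.0005) if fix is None else [fix[1]]):/' h.py
python3 - <<'E'
from h import *
B=frame(P)[0]; n=B[:,2]; k=bed(P,(0,.001,.012+.036-.0187)); cov=[(0,100),(100,262),(326,360)]; fx=(-.001,-.002)
f=env.grab_frame("top"); print(read_dial(f,cov,fix=fx)["reading180"])
d=-50.
env.move_ptp(k+.07*n,rpy(np.radians(d))); env.move_l(k,max_speed=.08,force_limit=8)
env.command_gripper(0)
r=read_dial(env.grab_frame("top"),cov,fix=fx); print(r["reading180"],np.round(B.T@env.read_ft_force(),1))
for i in range(5):
    e=r["reading180"]-30.2
    if abs(e)<.6 or abs(e)>9: break
    d-=e; env.set_joints(env.solve_ik(k,rpy(np.radians(d))))
    r=read_dial(env.grab_frame("top"),cov,fix=fx)
    print(d,r["reading180"],r["score"],np.round(B.T@env.read_torque(),2),env.read_time())
E
```

```text
4.75
4.75 [0.1 0.4 4.3]
```

The partial sector is ambiguous by 30 degrees but repeatable, so I'll use the reading modulo 30.

```bash
python3 - <<'E'
from h import *
B=frame(P)[0]; n=B[:,2]; k=bed(P,(0,.001,.012+.036-.0187)); cov=[(0,100),(100,262),(326,360)]; fx=(-.001,-.002)
rd=lambda: ((read_dial(env.grab_frame("top"),cov,fix=fx)["reading180"]+15)%30)-15
d=-50.; e=4.75
for i in range(5):
    d-=e; env.set_joints(env.solve_ik(k,rpy(np.radians(d))))
    e=rd(); print(round(d,1),e,np.round(B.T@env.read_torque(),2),env.read_time())
    if abs(e)<.6 or abs(e)>8: break
env.command_gripper(62/87); env.move_l(k+.07*n,max_speed=.15)
q,ph=lev(.45); env.move_ptp(q+.10*n+np.array([-.12,-.03,.06]),rpy(ph)); 
f=env.grab_frame("top"); print(read_dial(f,[(80,110)]),read_dial(f,[(80,110)],fix=fx),env.read_time())
for a in places(f,["clamp_grip"]).values(): print(B.T@(a-frame(P)[1])-AX)
E
```

```text
-54.8 1.5 [0.08 0.62 0.05] 22.7667
-56.2 -0.25 [ 0.07  0.65 -0.11] 23.0667
{'zero': np.float64(149.75), 'index': np.float64(180.01290237715693), 'reading': np.float64(30.262902377156934), 'reading180': np.float64(30.25), 'c': (np.float64(-1.0), np.float64(-2.5)), 'score': np.float64(10.655324496604264)} {'zero': np.float64(150.0), 'index': np.float64(180.0596892123774), 'reading': np.float64(30.059689212377407), 'reading180': np.float64(30.0), 'c': (-1.0, -2.0), 'score': np.float64(10.639736997448141)} 26.1417
[-0.24814155  0.02501412 -0.04066275]
```

```bash
cat > t.py <<'E'
from h import *
B=frame(P)[0]; n=B[:,2]
f0=env.read_ft_force
def pose(th,gap=0):
    q,ph=lev(th); t=B@np.array([np.cos(ph),np.sin(ph),0]); return q-gap*t,ph,t
env.command_gripper(30/87)
q,ph,t=pose(.43); env.move_ptp(q+.07*n,rpy(ph)); z0=env.read_ft_force()
hit=env.move_l(q,max_speed=.08,force_limit=6); print(hit,env.read_tool_pos()-q,env.read_time(),np.round(z0,2))
if not hit:
    th=.45; low=0
    while th<1.7:
        q,ph,t=pose(th,.007); env.move_l(q,rpy(ph),max_speed=.04)
        F=B.T@(env.read_ft_force()-z0); F=np.round(F,2); ft=(B@F)@t
        print(round(th,2),round(ft,2),F,round(env.read_time(),1))
        if ft>6.3 or np.linalg.norm(F)>12: break
        th+=.08 if ft<3.6 else (.04 if ft<5.3 else .02)
E
python3 t.py
```

```text
False [ 3.14370366e-04 -7.54465706e-05  5.84660467e-04] 28.7417 [-0.62 -0.16  0.25]
0.45 2.85 [3.17 0.15 0.61] 29.1
0.53 1.75 [ 1.96 -0.1   0.06] 29.4
0.61 2.62 [2.55 0.65 0.94] 29.7
0.69 3.3 [ 3.49 -0.3   0.62] 30.0
0.77 2.17 [ 2.02  1.01 -0.55] 30.3
0.85 2.36 [2.31 0.63 0.73] 30.6
0.93 3.78 [ 3.79 -0.54  0.48] 30.9
0.97 4.13 [ 4.13 -0.13  0.82] 31.1
1.01 4.46 [ 4.47 -0.02  1.43] 31.4
1.05 5.28 [ 5.22 -0.86  0.75] 31.6
1.09 5.91 [ 5.87 -0.68  1.88] 31.9
1.11 6.04 [ 5.91 -1.28  2.49] 32.1
1.13 5.89 [ 5.65 -1.87  2.16] 32.4
1.15 6.74 [ 6.68 -0.96  2.46] 32.6
```

```bash
python3 - <<'E'
from h import *
B=frame(P)[0]; n=B[:,2]
q,ph=lev(1.15)
env.move_l(q,rpy(ph),max_speed=.04); print(np.round(B.T@env.read_ft_force(),2))
env.move_l(q+.08*n,max_speed=.1)
env.move_ptp(q+.10*n+np.array([-.12,-.0,.08]),rpy(ph))
f=env.grab_frame("top"); print(read_dial(f,[(75,115)]),env.read_time())
cv2.imwrite("pics/r5.png",rect(f,P,.012))
E
```

```text
[-0.45  0.19  0.22]
{'zero': np.float64(150.0), 'index': np.float64(180.06546102038567), 'reading': np.float64(30.06546102038567), 'reading180': np.float64(30.0), 'c': (np.float64(-1.0), np.float64(-2.0)), 'score': np.float64(11.323048907032396)} 34.6167
```

View pics/r5.png

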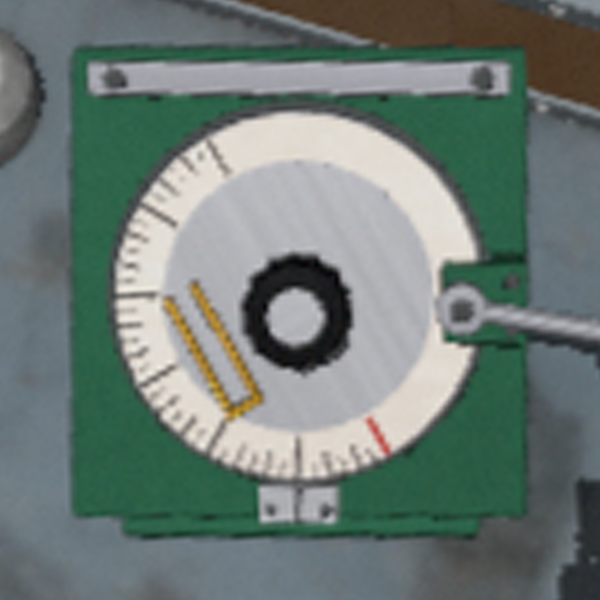

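The 30 mark at (298,455) lines up with the index at (299,500). The lever is tight, pointing right, and the gripper is clear of everything.

```bash
python3 -c "
from cell import env
print(env.hand_in())"
```

```text
the job is handed in; nothing more can be done
None
```

The dial is set to 30° (camera reading 30.1°), the clamp is tightened to about 6.7 N at the grip, and the job was handed in at about 35 s with the robot touching nothing.

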